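# Set out the baby's toy display on the birch shelf

### The job

Lay the teether ring flat in the middle of the round riser with the bell ball resting in its hole, and put the rattle cube midway between the two ends of the plywood rack with the peg doll standing on the middle of the cube. Stand the kaleidoscope upright behind the bridge block (the side away from the robot), square to its middle with a gap of about 3 cm. Leave the orange spinning top where it is.

Things in the scene. Friction and masses are not known exactly. Their poses are not given: they have to be found in the camera images.
- teether: Hard silicone teether ring, teal, lying flat: outer diameter 66, hole 34, thickness 14 mm. Origin: centre of its underside, z up.
- ball: Stainless steel bell ball, diameter 50 mm, with a dark cross slit on top and a small flat (16 mm across) underneath on which it stands. Origin: centre of that flat; the ball's centre is 23.7 mm above it. Resting in the teether's hole, the ball's centre is 18.3 mm above the ring's upper face.
- ball_center (a point): Centre of the bell ball.
- cube: Maple rattle cube, 50 mm edges, a dark round window in each side and the top. Origin: centre of its underside, z up, x and y square to its sides; it starts with its sides turned at most 0.4 rad from the world axes.
- kaleidoscope: Clear acrylic kaleidoscope tube with aluminium end caps, standing upright: diameter 44, height 110 mm. Origin: centre of its underside, z up.
- doll: Plain beech peg doll, standing upright, 58 mm tall: plain cylinder body 30 mm across up to 32 mm height, then a neck and a round head 25 mm across. Origin: centre of its underside, z up.
- riser: Round riser of white-faced plywood, fixed: diameter 120, height 18 mm. Origin: centre of its underside.
- rack: Rack of white-faced plywood, fixed: base plate 90 mm (its x) by 162 mm (its y), 8 mm thick, with an upright end board 12 mm thick and 55 mm high (from the shelf) at each y end; 138 mm clear between the ends, open towards +x and -x and above. Origin: centre of the underside, x pointing away from the robot (within 0.2 rad of world x).
- bridge: Wooden bridge block (a small arch on two feet), fixed: 30 mm deep (its x), 110 mm long (its y), 50 mm high. Origin: centre of its underside, x pointing away from the robot (within 0.2 rad of world x), square to its long faces; behind it is its +x side.
- top: Bystander, to be left alone: orange plastic spinning top, turned over, tip up, 66 mm across and 46 mm high. Origin: centre of its underside.

How it is judged:
At the end, for the whole second after the job is handed in: At rest: ring flat on riser, within 12 mm of its centre; ball in ring's hole, within 8 mm; cube flat on rack base, within 15 mm of its middle each way; doll upright on cube, within 12 mm; kaleidoscope upright behind bridge, gap 10 to 55 mm, within 15 mm of its middle line (horizontal distance between teether and riser below 0.012 m and z of teether in the frame of riser between 0.012 and 0.036 m and horizontal distance between ball_center and teether below 0.008 m and height (world z) of ball_center between 0.044 and 0.056 m and x of cube in the frame of rack between -0.015 and 0.015 m and y of cube in the frame of rack between -0.015 and 0.015 m and height (world z) of cube between 0.004 and 0.013 m and angle between each of cube, doll, kaleidoscope's own z axis and vertical below 0.1 rad and horizontal distance between doll and cube below 0.012 m and height (world z) of doll between 0.053 and 0.064 m and x of kaleidoscope in the frame of bridge between 0.047 and 0.092 m and y of kaleidoscope in the frame of bridge between -0.015 and 0.015 m and height (world z) of kaleidoscope between -0.004 and 0.006 m and linear speed of each of teether, ball, cube, kaleidoscope, doll below 0.02 m/s); the robot touches nothing.
It fails at once if the spinning top is shifted by more than 30 mm (distance of top from where it was at the start of the episode above 0.03 m).
It also fails if it takes over 112 s, if anything falls off the work surface, if the arm or the gripper's body presses on something with over 40 N, if the wrist force passes 120 N, or if a joint passes its speed limit or range.

### The arm

A 7-joint arm with a two-finger parallel gripper is mounted at the origin on the work surface. World frame = base frame: x ahead of the robot, y to its left, z up, the work surface at z = 0. Lengths are in m, angles in rad, forces in N, time in s.
With the tool pointing down it reaches from about 0.425 to 0.825 m from the base axis. Payload 3.6 kg.
Tool frame: the origin (TCP) lies at the very end of the fingers, on their centre line; the grasp point (between the pads) lies 19 mm behind it; z points along the fingers, y is the line along which they close (so a half turn about z gives the same grasp; the last joint's range is limited). The gripper opens to 85 mm and grips with 20 to 120 N. Pads are 22 mm wide; open, the fingers measure 114 mm over their backs; the gripper's body (76 mm by 85 mm) begins 54 mm behind the grasp point. The pads swing forward as they close: fully open they stand 13 mm farther back than shut.
Start: joints at [-1.325, 0.615, -0.013, 1.423, 0.008, 1.103, -0.04], TCP at [0.174, 0.626, 0.231] pointing down, gripper open.
Joint ranges: [-3.12, 3.12], [-0.3, 2.06], [-1.34, 1.32], [0.26, 2.42], [-1.36, 4.5], [0.01, 1.98], [-2.84, 2.84]. Speed limits (rad/s): [2.79, 2.79, 3.14, 3.14, 3.14, 3.14, 3.14].

### API

Orientations are given as a unit quaternion [w, x, y, z].
In Python, from station import * gives the robot as it stands. The module is installed in compiled form; this text tells all that it offers.
- The arm moves only by the shell command python3 -m jog 'ROWS' [FORCE]. ROWS is JSON, a list of rows, each a list of 5 numbers: the shift along the world's x, y, z each as a share of 200 mm, from -1 to 1, then the turn about the world's z as a share of 90 degrees, from -1 to 1, then the opening, from 0 (shut) to 1 (fully open). In form: [[dx, dy, dz, twist, claw], ...]. A call has 1 to 8 rows; each row is the pose to reach, as a shift and turn from the pose commanded when the call began; what a row does not reach only later rows make up. A row lasts 1/8 s, in which the tool goes at most 62.5 mm and 10.7 degrees, less where a joint would pass 70% of its speed; a pose out of reach is approached as far as the arm can. A call with a number of a shift or a turn outside -1 to 1 is refused whole. A call with a gripper value outside its range is refused whole. The fingers move at their own pace and stop on an object; FORCE is the grip in N (left out, the last holds). Time passes only in rows, so rows that repeat a pose let the fingers close. It gives the time, the measured TCP pose, the force, the opening and the grip force at its end, in the units of the state.
- observe(): the state, without advancing time (a new reading comes with each control period).
- capture(name): name is "scene" or "top" or "wrist"; returns the picture (400x640x3 uint8, red, green, blue); there is no depth.
- camera_params(name): a dict with "K" (3x3 intrinsics, pixels), "eye" and "rotation" of the camera in the world. Camera axes: x right, y down, z forward; pixel columns grow to the right and rows downward; lengths in m; the calibration is good to about 2 mm. A picture is of the moment at which its call begins: read the wrist's pose just before it. camera_params takes no time and is no camera call; for the wrist camera it gives the pose at the moment of the call.
- hand_in(): hands the job in; it is judged then, once.
The state is a dict: "clock": time; "joint_pos": joint angles; "qvel": joint speeds; "tau": joint torques, N m; "tcp_pos": TCP position; "ee_rot": TCP orientation; "force": force on the tool from outside, world axes, zero at the start; "moment": the same for the moment, N m; "grip_width": finger opening in m; "gripper_force": force on a finger pad.
Only numpy, scipy, OpenCV 4.12 (cv2) and the standard library are available. Lean on these libraries where they do the work, as an engineer would, in place of code of your own. Each camera call takes 0.05 s, during which the arm holds its last target. There are 200 camera calls.

## Working session

There is one attempt and no reset: what is moved stays moved. The work goes in short steps, Python scripts to look and compute and a shell command to move; the robot and the scene stay as the last step left them, time stands still between calls to the robot, and variables do not carry over. Pictures are saved under pics/ and viewed, at most 14 in all, crops included, and the job is handed in when it is done.

```bash
mkdir -p pics
python3 - <<'E'
from station import *
import cv2,numpy as np
s=observe();print(s['clock'],s['tcp_pos'],s['ee_rot'],s['grip_width'])
for n in ("top","scene"):
    p=camera_params(n);print(n,p)
    cv2.imwrite(f'pics/{n}0.png',cv2.cvtColor(capture(n),cv2.COLOR_RGB2BGR))
E
```

```text
0.0 [0.17427843 0.62539432 0.2301235 ] [-1.47463950e-04  1.35431495e-01  9.90785862e-01 -1.29027701e-03] 0.08505645100578703
top {'K': array([[398.55419179,   0.        , 315.28469056],
       [  0.        , 398.55419179, 200.99296011],
       [  0.        ,   0.        ,   1.        ]]), 'eye': array([0.35426258, 0.01399392, 1.09561013]), 'rotation': array([ 0.05590838, -0.70345533,  0.70562235, -0.06420235])}
scene {'K': array([[377.39087387,   0.        , 319.92332238],
       [  0.        , 377.39087387, 203.17657237],
       [  0.        ,   0.        ,   1.        ]]), 'eye': array([0.82016283, 0.49046351, 0.72471367]), 'rotation': array([-0.09620652,  0.26826112,  0.8976876 , -0.33606137])}
```

View pics/top0.png

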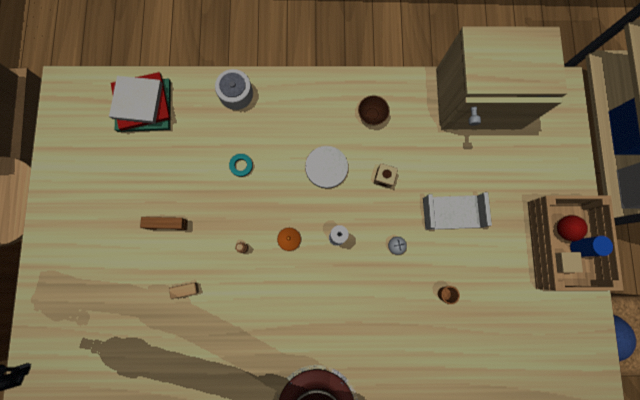

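View pics/scene0.png

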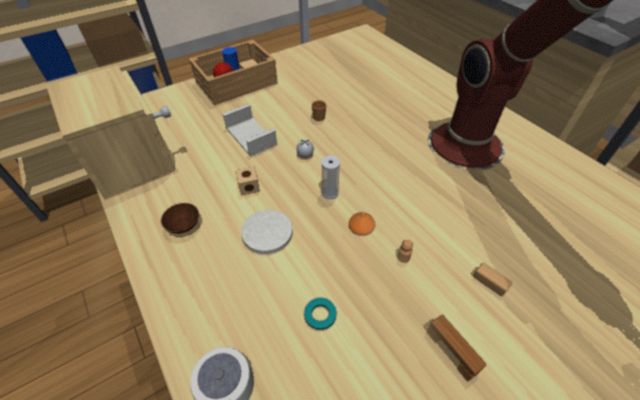

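```bash
cat > h.py <<'E'
from station import *
import cv2,numpy as np
from scipy.spatial.transform import Rotation as R
def cast(n,uv,z,p=None):
    p=p or camera_params(n); q=p['rotation']; M=R.from_quat([q[1],q[2],q[3],q[0]]).as_matrix() if np.size(q)==4 else np.array(q)
    d=M@np.linalg.inv(p['K'])@np.array([uv[0],uv[1],1.0]); return p['eye']+d*(z-p['eye'][2])/d[2]
def proj(n,X,p=None):
    p=p or camera_params(n); q=p['rotation']; M=R.from_quat([q[1],q[2],q[3],q[0]]).as_matrix()
    c=p['K']@M.T@(np.array(X)-p['eye']); return c[:2]/c[2]
def blobs(mask,x0,y0,x1,y1,amin=20):
    m=np.zeros_like(mask);m[y0:y1,x0:x1]=mask[y0:y1,x0:x1]
    cs,_=cv2.findContours(m,cv2.RETR_EXTERNAL,cv2.CHAIN_APPROX_NONE)
    return sorted([c for c in cs if cv2.contourArea(c)>amin],key=cv2.contourArea,reverse=True)
E
python3 - <<'E'
from h import *
im=cv2.imread('pics/top0.png');hsv=cv2.cvtColor(im,cv2.COLOR_BGR2HSV)
for k,(u,v) in dict(wood=(300,200),teal=(231,165),riser=(327,167),cube=(379,168),kal=(332,232),doll=(242,245),ball=(392,240),rackb=(456,212),bridge=(164,223),shadow=(345,243)).items(): print(k,hsv[v,u])
T=lambda a:cv2.inRange(hsv,*map(np.array,a))
def show(k,m,box,z):
    for c in blobs(m,*box)[:2]:
        r=cv2.minAreaRect(c); e=cv2.minEnclosingCircle(c)
        mo=cv2.moments(c);g=(mo['m10']/mo['m00'],mo['m01']/mo['m00'])
        print(k,cv2.contourArea(c),'cent',np.round(g,1),'rect',np.round(r[0],1),np.round(r[1],1),round(r[2],1),'W',np.round(cast('top',g,z)[:2],4),np.round(cast('top',r[0],z)[:2],4))
show('teal',T([(75,80,30),(105,255,255)]),(200,140,280,190),.014)
low=T([(0,0,60),(180,60,255)])
show('riser',low,(295,140,360,195),.018)
show('kal',low,(320,215,365,260),.11)
show('ball',low,(380,228,415,262),.025)
show('rack',low,(415,180,500,240),.008)
br=T([(0,60,0),(14,255,170)])
show('bridge',br,(130,205,200,240),.05)
show('doll',br,(225,232,262,262),.045)
show('top',T([(5,180,120),(14,255,255)]),(265,220,315,260),.02)
for n,b in dict(L=(130,145,300,260),Rr=(300,145,500,260)).items():
    cr=im[b[1]:b[3],b[0]:b[2]];f=800/cr.shape[1];cv2.imwrite(f'pics/{n}.png',cv2.resize(cr,None,fx=f,fy=f,interpolation=cv2.INTER_CUBIC))
E
```

```text
wood [ 29  71 155]
teal [ 90 188 110]
riser [ 30   5 154]
cube [ 20  88 127]
kal [ 30   2 154]
doll [ 14 125 120]
ball [110  15 101]
rackb [ 20   5 154]
bridge [ 13 159 106]
shadow [ 20  98 104]
teal 374.5 cent [240.2 164.6] rect [240.  164.5] [21. 22.] 90.0 W [0.6436 0.2101] [0.6438 0.2106]
riser 1493.5 cent [326.5 166.2] rect [327.5 163.6] [45.6 51.7] 50.2 W [ 0.6377 -0.0308] [ 0.6451 -0.0336]
kal 294.0 cent [338.2 234.9] rect [338.5 235. ] [20. 19.] 90.0 W [ 0.4381 -0.0543] [ 0.438  -0.0551]
ball 244.5 cent [397.2 245.2] rect [397.1 245.2] [18.  17.7] 71.6 W [ 0.4173 -0.218 ] [ 0.4175 -0.2177]
rack 1599.0 cent [453.3 211.8] rect [451.5 210.8] [35.6 55.8] 87.4 W [ 0.5099 -0.3811] [ 0.5128 -0.3762]
rack 144.0 cent [487.  208.4] rect [485.7 208.7] [33.6  8.1] 83.7 W [ 0.5192 -0.4756] [ 0.5183 -0.4718]
bridge 457.0 cent [163.  222.8] rect [163.1 222.7] [46.  11.7] 1.9 W [0.4765 0.4014] [0.4768 0.4011]
doll 37.0 cent [243.5 248.3] rect [241.7 247.7] [10.3  9.2] 33.7 W [0.4094 0.1897] [0.4112 0.1942]
top 286.0 cent [286.9 239.3] rect [286.6 239.3] [20.6 18. ] 68.2 W [0.4345 0.0779] [0.4346 0.0786]
```

View pics/L.png

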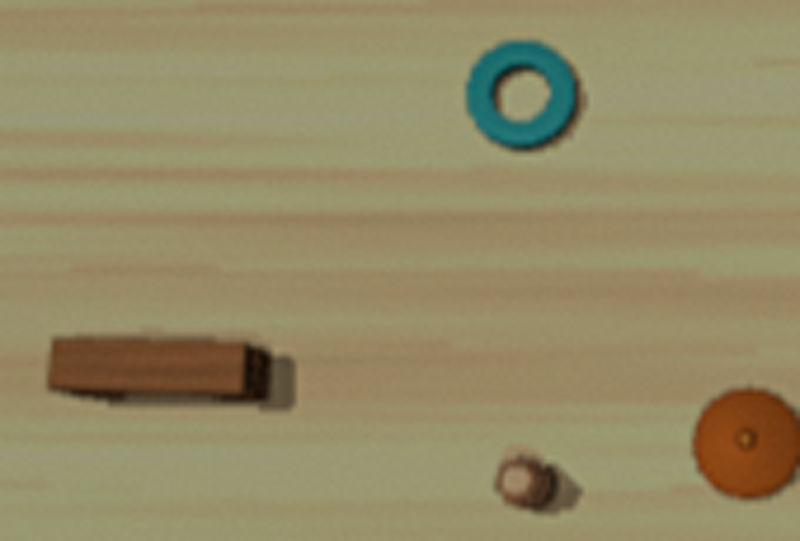

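View pics/Rr.png

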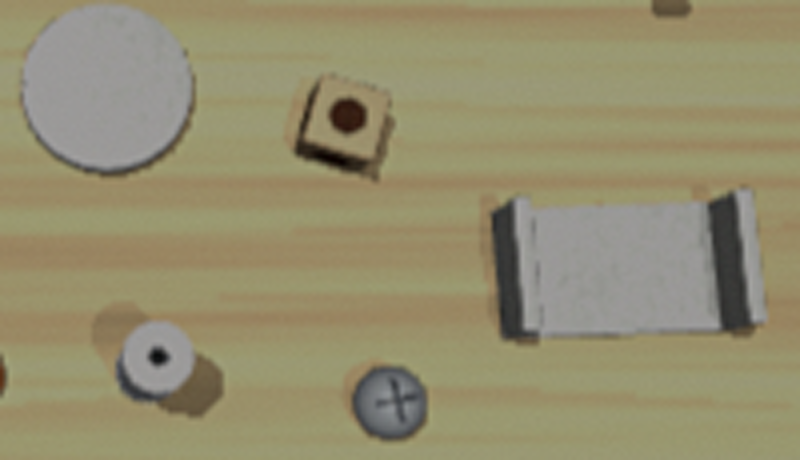

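Top view: bridge around (163,222), teether (240,165), doll (241,247), riser (327,167), cube (386,173), kaleidoscope (339,234), ball (397,245) and rack (456,211). The small block at (185,290) isn't part of the job.

```bash
python3 - <<'E'
from h import *
def F(s): 
    f,o=((800/170),(130,145)) if s=='L' else (4,(300,145))
    return lambda u,v,z:cast('top',((u+.5)/f-.5+o[0],(v+.5)/f-.5+o[1]),z)[:2]
L,Rr=F('L'),F('R')
P=lambda k,*a:print(k,*[np.round(x,4) for x in a])
P('teether',L(523,95,.014)); P('hole',L(524,95,.014)); P('riser',Rr(108,88,.018));P('kal',Rr(158,358,.11));P('ball',Rr(390,403,.0237));P('doll',L(521,481,.0455));P('top',L(746,442,.03))
c=[Rr(*p,.05) for p in((327,76),(391,93),(378,163),(303,147))]
ang=lambda a,b:np.degrees(np.arctan2(*(b-a)[::-1]))
P('cube',np.mean(c,0),Rr(347,115,.05),ang(c[1],c[0]),ang(c[2],c[1]),ang(c[3],c[0]))
r=[Rr(*p,.063) for p in((521,198),(745,190),(757,323),(530,337))]
P('rack',np.mean(r,0),ang(r[1],r[0]),ang(r[2],r[3]),ang(r[2],r[1]),ang(r[3],r[0]),np.linalg.norm(r[0]-r[1]),np.linalg.norm(r[0]-r[3]))
b=[L(*p,.05) for p in((52,338),(246,344),(244,392),(48,388))]
m=np.mean(b,0);a=np.radians((ang(b[1],b[0])+ang(b[2],b[3]))/2-90)
P('bridge',m,np.degrees(a),np.linalg.norm(b[0]-b[1]),np.linalg.norm(b[0]-b[3]),'kalgoal',m+.067*np.array([np.cos(a),np.sin(a)]))
E
python3 -m jog '[[0,0,0,0,0.5],[0,0,0,0,0.5]]' 40; python3 -m jog '[[1,-1,0,0,0.5],[1,-1,0,0,0.5],[1,-1,0,0,1],[1,-1,0,0,1],[1,-1,0,0,1],[1,-1,0,0,1]]'
```

```text
teether [0.6429 0.2085]
hole [0.6429 0.2079]
riser [ 0.6364 -0.0311]
kal [ 0.4402 -0.0566]
ball [ 0.417  -0.2182]
doll [0.4134 0.1979]
top [0.4358 0.0739]
cube [ 0.6059 -0.1927] [ 0.6091 -0.1909] 74.5299 -12.4035 -19.8371
rack [ 0.5068 -0.377 ] 91.9626 93.349 0.6968 0.6278 0.1494 0.0922
clock: 0.35
tcp_pos: [0.1744, 0.626, 0.231]
ee_rot: [-0.0, 0.135, 0.991, -0.0]
force: [0.3, -0.5, -0.7]
grip_width: 0.0515
gripper_force: 0.0
clock: 1.1
tcp_pos: [0.3777, 0.4229, 0.2315]
ee_rot: [0.001, 0.139, 0.99, -0.001]
force: [-0.6, 0.5, -0.2]
grip_width: 0.0856
gripper_force: 0.0Traceback (most recent call last):
  File "<stdin>", line 15, in <module>
  File "<stdin>", line 6, in <lambda>
    return _wrapfunc(a, 'round', decimals=decimals, out=out)
    return _wrapit(obj, method, *args, **kwds)
    result = getattr(arr, method)(*args, **kwds)
numpy._core._exceptions._UFuncNoLoopError: ufunc 'multiply' did not contain a loop with signature matching types (dtype('<U7'), dtype('float64')) -> None
```

```bash
python3 -m jog '[[1,-1,-0.25,0,1],[1,-1,-0.25,0,1],[1,-1,-0.25,0,1],[1,-1,-0.25,0,1],[1,-1,-0.25,0,1]]' >/dev/null; python3 -m jog '[[0.345,-0.085,0,0,1],[0.345,-0.085,0,0,1],[0.345,-0.085,0,0,1],[0.345,-0.085,0,0,1]]'
python3 - <<'E'
from h import *
p=camera_params('wrist');im=cv2.cvtColor(capture('wrist'),cv2.COLOR_RGB2BGR);cv2.imwrite('pics/w1.png',im)
hsv=cv2.cvtColor(im,cv2.COLOR_BGR2HSV)
m=cv2.inRange(hsv,(75,80,20),(105,255,255))
print(p['eye'],p['rotation'])
for c in blobs(m,0,0,640,400,100)[:2]:
    r=cv2.minEnclosingCircle(c);mo=cv2.moments(c);g=(mo['m10']/mo['m00'],mo['m01']/mo['m00']);print(r,g,cast('wrist',r[0],.010,p),cast('wrist',g,.010,p))
L=lambda u,v:cast('top',((u+.5)/4.706-.5+130,(v+.5)/4.706-.5+145),.05)[:2]
b=[L(*q) for q in((52,338),(246,344),(244,392),(48,388))];m=np.mean(b,0)
d=b[0]+b[3]-b[1]-b[2];d/=np.linalg.norm(d);x=np.array([d[1],-d[0]])
print('bridge',m,x,np.linalg.norm(b[0]-b[1]),np.linalg.norm(b[0]-b[3]),'goal',m+.067*x)
E
```

```text
clock: 2.22
tcp_pos: [0.6417, 0.2117, 0.1814]
ee_rot: [-0.001, 0.134, 0.991, 0.001]
force: [-0.1, 0.1, 0.9]
grip_width: 0.0852
gripper_force: 0.0
[0.56807632 0.23103456 0.32415893] [0.11997056 0.78633141 0.5989809  0.09225975]
((313.5355529785156, 177.78097534179688), 33.748146057128906) (313.40507320895153, 177.62886244552175) [0.64499498 0.20833389 0.01      ] [0.64481767 0.20825379 0.01      ]
((593.5, 219.0), 50.17230224609375) (590.7340375586854, 220.37910798122064) [0.75953922 0.46510393 0.01      ] [0.76031844 0.46240713 0.01      ]
bridge [0.47798311 0.40687325] [ 0.99959168 -0.02857395] 0.10829889925268156 0.028050934517129856 goal [0.54495576 0.4049588 ]
```

View pics/w1.png

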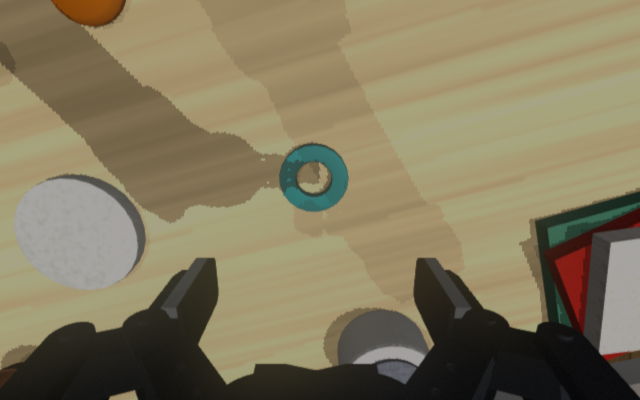

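```bash
python3 -m jog '[[0.005,-0.005,-0.3,0,1],[0.005,-0.005,-0.6,0,1],[0.005,-0.005,-0.8,0,1],[0.005,-0.005,-0.85,0,1],[0.005,-0.005,-0.88,0,1],[0.005,-0.005,-0.88,0,1]]'; python3 -m jog '[[0,0,-0.03,0,1],[0,0,-0.04,0,1],[0,0,-0.04,0,1]]'
python3 - <<'E'
from h import *
p=camera_params('wrist');im=cv2.cvtColor(capture('wrist'),cv2.COLOR_RGB2BGR);cv2.imwrite('pics/w2.png',im);print(cast('wrist',(77,232),.018,p))
E
```

```text
clock: 3.02
tcp_pos: [0.6455, 0.2088, 0.0071]
ee_rot: [0.001, 0.135, 0.991, 0.001]
force: [-0.0, -0.1, 1.4]
grip_width: 0.0855
gripper_force: 0.0
clock: 3.4
tcp_pos: [0.6445, 0.2081, -0.0026]
ee_rot: [-0.0, 0.136, 0.991, -0.0]
force: [0.2, -0.8, -0.4]
grip_width: 0.085
gripper_force: 0.0
[0.5969079  0.12395495 0.018     ]
```

View pics/w2.png

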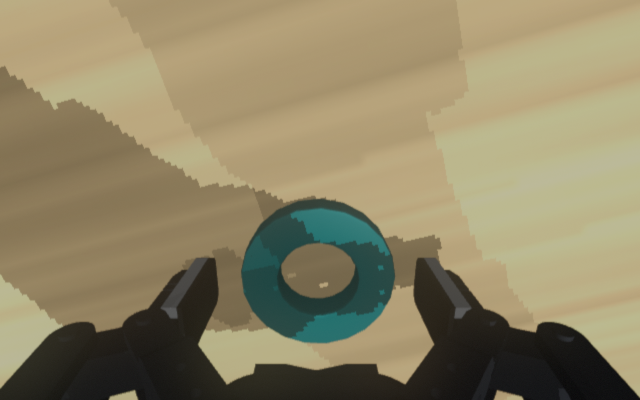

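The ring sits centred between the open fingers (ring at (319,271)). I'll go a little lower and close.

```bash
python3 -m jog '[[0,0,-0.015,0,1],[0,0,-0.015,0,0.6],[0,0,-0.015,0,0.6],[0,0,-0.015,0,0.6],[0,0,-0.015,0,0.6]]' 40; python3 -m jog '[[0,0,0.1,0,0.6],[0,0,0.25,0,0.6],[0,0,0.35,0,0.6],[0,0,0.35,0,0.6]]'
```

```text
clock: 4.08
tcp_pos: [0.6449, 0.2083, -0.0053]
ee_rot: [0.0, 0.135, 0.991, 0.0]
force: [0.1, 0.3, 3.9]
grip_width: 0.0644
gripper_force: 44.3
clock: 4.58
tcp_pos: [0.6459, 0.2086, 0.0668]
ee_rot: [0.002, 0.135, 0.991, 0.001]
force: [-1.3, -0.3, -0.5]
grip_width: 0.0642
gripper_force: 44.3
```

```bash
python3 -m jog '[[-0.01,-0.3,0,0,0.6],[-0.02,-0.6,0,0,0.6],[-0.03,-0.9,0,0,0.6],[-0.04,-1,0,0,0.6],[-0.04,-1,0,0,0.6]]'>/dev/null; python3 -m jog '[[0,-0.195,0,0,0.6],[0,-0.195,0,0,0.6],[0,-0.195,0,0,0.6],[0,-0.195,0,0,0.6]]'
python3 - <<'E'
from h import *
p=camera_params('wrist');im=cv2.cvtColor(capture('wrist'),cv2.COLOR_RGB2BGR);cv2.imwrite('pics/w3.png',im)
hsv=cv2.cvtColor(im,cv2.COLOR_BGR2HSV)
m=cv2.inRange(hsv,(75,80,20),(105,255,255))
for c in blobs(m,0,0,640,400,500)[:1]:
    e=cv2.fitEllipse(c);print('ring',e,cast('wrist',e[0],.08,p))
E
```

```text
clock: 5.7
tcp_pos: [0.6366, -0.0274, 0.0641]
ee_rot: [-0.0, 0.133, 0.991, 0.001]
force: [0.5, 0.5, -0.1]
grip_width: 0.0646
gripper_force: 44.3
ring ((314.9017333984375, 276.2846984863281), (140.50820922851562, 154.0347442626953), 97.39572143554688) [ 0.63557701 -0.02818589  0.08      ]
```

View pics/w3.png

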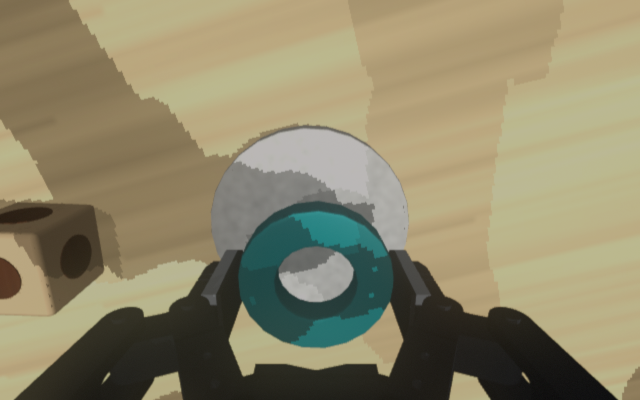

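Ring held at (315,277), riser centred near column 310, aligned within about 2 mm. Lowering.

```bash
python3 -m jog '[[0,0,-0.15,0,0.6],[0,0,-0.22,0,0.6],[0,0,-0.24,0,0.6],[0,0,-0.25,0,0.6],[0,0,-0.25,0,0.6]]'; python3 -m jog '[[0,0,0,0,1],[0,0,0,0,1],[0,0,0,0,1]]'; python3 -m jog '[[0,0,0.3,0,1],[0,0,0.6,0,1],[0,0,0.7,0,1]]'
python3 - <<'E'
from h import *
im=cv2.cvtColor(capture('scene'),cv2.COLOR_RGB2BGR)
hsv=cv2.cvtColor(im,cv2.COLOR_BGR2HSV)
m=cv2.inRange(hsv,(75,80,20),(105,255,255))
c=blobs(m,200,150,360,300,50)[0];e=cv2.minAreaRect(c);e2=cv2.fitEllipse(c);print('ring',cast('scene',e[0],.028),cast('scene',e2[0],.028))
b=cv2.bitwise_or(cv2.inRange(hsv,(0,0,60),(180,45,255)),m)
b=cv2.morphologyEx(b,cv2.MORPH_CLOSE,np.ones((3,3)))
c=blobs(b,225,195,310,260,300)[0];e=cv2.fitEllipse(cv2.convexHull(c));print('riser',e,cast('scene',e[0],.014))
cv2.imwrite('pics/s1.png',cv2.resize(im[130:260,180:360],None,fx=4,fy=4))
E
```

```text
clock: 6.38
tcp_pos: [0.637, -0.0309, 0.0149]
ee_rot: [0.001, 0.135, 0.991, 0.0]
force: [-0.4, 0.7, 0.6]
grip_width: 0.0641
gripper_force: 44.3
clock: 6.75
tcp_pos: [0.6367, -0.0309, 0.0146]
ee_rot: [0.0, 0.135, 0.991, 0.0]
force: [-0.7, 0.1, 0.6]
grip_width: 0.0858
gripper_force: 0.0
clock: 7.12
tcp_pos: [0.639, -0.031, 0.1591]
ee_rot: [0.004, 0.136, 0.991, 0.0]
force: [-0.0, -0.2, -0.4]
grip_width: 0.0852
gripper_force: 0.0
ring [ 0.6382418  -0.02733174  0.028     ] [ 0.63796298 -0.02645078  0.028     ]
riser ((266.5767822265625, 231.32252502441406), (43.38475036621094, 51.448272705078125), 78.0653076171875) [ 0.6401034  -0.02436349  0.014     ]
```

View pics/s1.png

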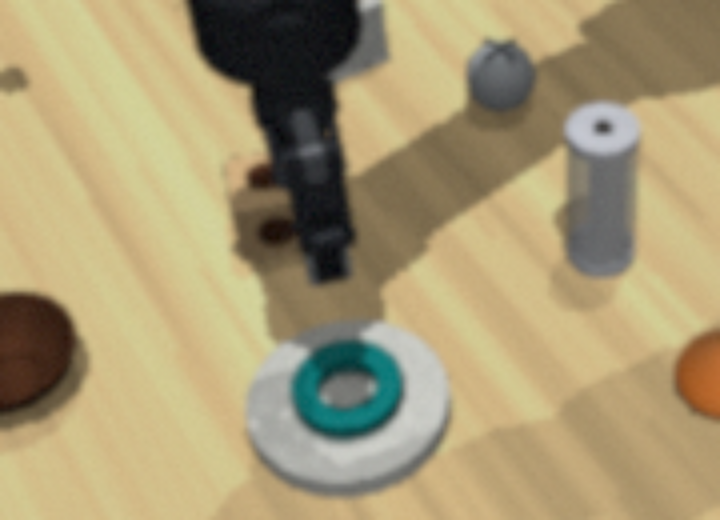

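Ring lies flat, visually centred on the riser. Next the ball.

```bash
python3 -m jog '[[-1,-0.935,0,0,1],[-1,-0.935,0,0,1],[-1,-0.935,0,0,1],[-1,-0.935,0,0,1],[-1,-0.935,0,0,1],[-1,-0.935,0,0,1]]'>/dev/null; python3 -m jog '[[-0.1,0,0,0,1],[-0.1,0,0,0,1],[-0.1,0,0,0,1]]'
python3 - <<'E'
from h import *
p=camera_params('wrist');im=cv2.cvtColor(capture('wrist'),cv2.COLOR_RGB2BGR);cv2.imwrite('pics/w4.png',im)
hsv=cv2.cvtColor(im,cv2.COLOR_BGR2HSV)
pr=proj('wrist',(.417,-.218,.0237),p);print(pr)
m=cv2.inRange(hsv,(0,0,45),(180,50,255))
u,v=map(int,pr)
for c in blobs(m,u-60,v-60,u+60,v+60,300)[:2]:
    e=cv2.minEnclosingCircle(c);print(e,cast('wrist',e[0],.0237,p))
im=capture('top');hsv=cv2.cvtColor(im,cv2.COLOR_RGB2HSV)
E
```

```text
clock: 8.3
tcp_pos: [0.4182, -0.217, 0.1543]
ee_rot: [0.001, 0.134, 0.991, 0.0]
force: [0.4, 0.1, 0.3]
grip_width: 0.0855
gripper_force: 0.0
[314.67365933 183.6550134 ]
((312.3608703613281, 185.00120544433594), 29.489803314208984) [ 0.41760885 -0.22017581  0.0237    ]
```

View pics/w4.png

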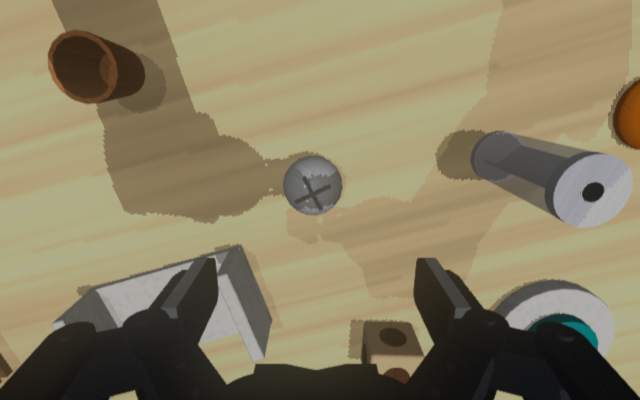

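Ball at (312,185), which puts it at (0.4175, -0.219).

```bash
python3 -m jog '[[0.005,-0.005,-0.25,0,1],[0.005,-0.005,-0.5,0,1],[0.005,-0.005,-0.65,0,1],[0.005,-0.005,-0.71,0,1],[0.005,-0.005,-0.71,0,1]]'; python3 -m jog '[[0,0,0,0,0.4],[0,0,0,0,0.4],[0,0,0,0,0.4],[0,0,0,0,0.4]]' 50; python3 -m jog '[[0,0,0.2,0,0.4],[0,0,0.45,0,0.4],[0,0,0.55,0,0.4],[0,0,0.55,0,0.4]]'; python3 -m jog '[[0.3,0.25,0,0,0.4],[0.6,0.5,0,0,0.4],[0.9,0.75,0,0,0.4],[1,0.94,0,0,0.4],[1,0.94,0,0,0.4]]'>/dev/null;python3 -m jog '[[0.095,0,0,0,0.4],[0.095,0,0,0,0.4],[0.095,0,0,0,0.4],[0.095,0,0,0,0.4]]'
python3 - <<'E'
from h import *
p=camera_params('wrist');im=cv2.cvtColor(capture('wrist'),cv2.COLOR_RGB2BGR);cv2.imwrite('pics/w5.png',im)
E
```

```text
clock: 9.02
tcp_pos: [0.4179, -0.2187, 0.012]
ee_rot: [-0.0, 0.135, 0.991, 0.0]
force: [-0.1, -0.5, -0.0]
grip_width: 0.0853
gripper_force: 0.0
clock: 9.52
tcp_pos: [0.4183, -0.2193, 0.0139]
ee_rot: [0.001, 0.136, 0.991, -0.0]
force: [-1.0, -0.1, 6.9]
grip_width: 0.0469
gripper_force: 50.1
clock: 10.02
tcp_pos: [0.4184, -0.2194, 0.1242]
ee_rot: [0.002, 0.136, 0.991, -0.001]
force: [0.2, -0.7, -1.5]
grip_width: 0.0472
gripper_force: 52.5
clock: 11.15
tcp_pos: [0.6353, -0.0316, 0.1219]
ee_rot: [-0.001, 0.136, 0.991, -0.0]
force: [-0.8, 0.3, -2.3]
grip_width: 0.0469
gripper_force: 52.5
```

View pics/w5.png

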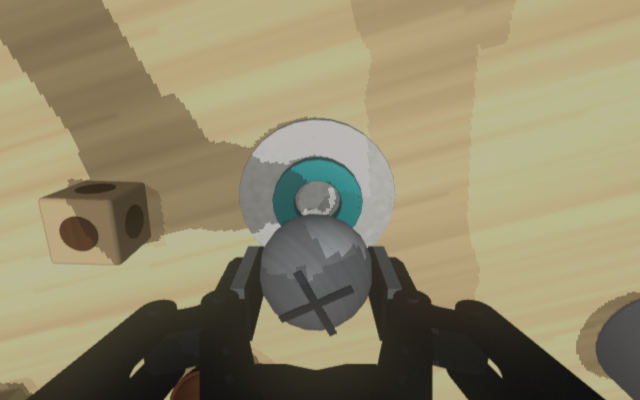

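Ball held; ring below at (317,198), centred on the riser. Lowering.

```bash
python3 -m jog '[[0,0,-0.15,0,0.4],[0,0,-0.28,0,0.4],[0,0,-0.36,0,0.4],[0,0,-0.39,0,0.4],[0,0,-0.405,0,0.4],[0,0,-0.415,0,0.4],[0,0,-0.415,0,0.4]]'; python3 -m jog '[[0,0,0,0,0.6],[0,0,0,0,1],[0,0,0,0,1],[0,0,0,0,1]]'; python3 -m jog '[[0,0,0.2,0,1],[0,0,0.5,0,1],[0,0,0.6,0,1],[0,0,0.6,0,1]]'
python3 - <<'E'
from h import *
im=cv2.cvtColor(capture('scene'),cv2.COLOR_RGB2BGR);w=cv2.cvtColor(capture('wrist'),cv2.COLOR_RGB2BGR)
a=cv2.resize(im[180:260,210:330],(600,400));b=cv2.resize(w[80:380,150:470],None,fx=.6,fy=.6)
o=np.zeros((400,800,3),np.uint8);o[:,:600]=a;o[:180,605:797]=b;cv2.imwrite('pics/c1.png',o)
print(observe()['tcp_pos'])
E
```

```text
clock: 12.08
tcp_pos: [0.6379, -0.0311, 0.0406]
ee_rot: [0.002, 0.136, 0.991, 0.0]
force: [1.0, -0.2, 1.4]
grip_width: 0.0469
gripper_force: 52.7
clock: 12.58
tcp_pos: [0.6364, -0.0309, 0.0392]
ee_rot: [-0.0, 0.135, 0.991, -0.0]
force: [-0.5, 0.6, 0.1]
grip_width: 0.0852
gripper_force: 0.0
clock: 13.08
tcp_pos: [0.6377, -0.0309, 0.1613]
ee_rot: [0.002, 0.135, 0.991, 0.0]
force: [-1.0, -0.5, -0.3]
grip_width: 0.0853
gripper_force: 0.0
[ 0.63553633 -0.03082565  0.15811655]
```

View pics/c1.png

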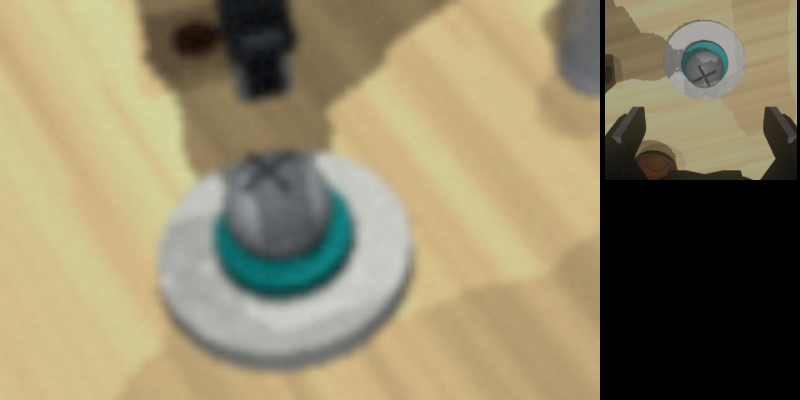

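Ball is seated in the ring's hole. Now the cube.

```bash
python3 -m jog '[[-0.14,-0.805,0,0,1],[-0.14,-0.805,0,0,1],[-0.14,-0.805,0,0,1],[-0.14,-0.805,0,0,1],[-0.14,-0.805,0,0,1]]'
python3 - <<'E'
from h import *
p=camera_params('wrist');im=cv2.cvtColor(capture('wrist'),cv2.COLOR_RGB2BGR);cv2.imwrite('pics/w6.png',im)
hsv=cv2.cvtColor(im,cv2.COLOR_BGR2HSV)
pr=proj('wrist',(.608,-.192,.05),p);print(pr,[proj('wrist',(.608+dx,-.192+dy,.05),p).round() for dx,dy in((.025,0),(0,.025))])
u,v=map(int,pr)
print(hsv[v,u],hsv[v-22,u],hsv[v-70,u])
m=cv2.inRange(hsv,(0,60,0),(180,255,75))
for c in blobs(m,max(u-80,0),max(v-80,0),u+80,v+80,100)[:4]:
    e=cv2.minAreaRect(c);print(e,cast('wrist',e[0],.05,p))
E
```

```text
clock: 13.8
tcp_pos: [0.608, -0.19, 0.1576]
ee_rot: [-0.001, 0.135, 0.991, 0.001]
force: [-0.0, 0.4, 0.5]
grip_width: 0.0857
gripper_force: 0.0
[313.67939218 193.92628291] [array([322., 223.]), array([345., 186.])]
[ 17 115  71] [ 25  64 175] [ 23  77 176]
((311.5, 195.0), (28.0, 31.0), 90.0) [ 0.60838394 -0.19385651  0.05      ]
```

View pics/w6.png

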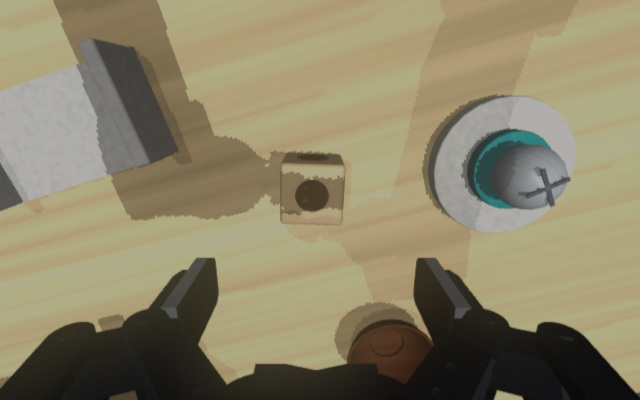

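Cube square to the gripper, top window at (311,195).

```bash
python3 -m jog '[[0,-0.005,-0.25,0,1],[0,-0.005,-0.5,0,1],[0,-0.005,-0.68,0,1],[0,-0.005,-0.735,0,1],[0,-0.005,-0.735,0,1]]'; python3 -m jog '[[0,0,0,0,0.4],[0,0,0,0,0.4],[0,0,0,0,0.4],[0,0,0,0,0.4]]' 50; python3 -m jog '[[0,0,0.2,0,0.4],[0,0,0.45,0,0.4],[0,0,0.5,0,0.4],[0,0,0.5,0,0.4]]'; python3 -m jog '[[-0.15,-0.25,0,0.09,0.4],[-0.3,-0.5,0,0.19,0.4],[-0.45,-0.75,0,0.19,0.4],[-0.505,-0.92,0,0.19,0.4],[-0.505,-0.92,0,0.19,0.4],[-0.505,-0.92,0,0.19,0.4]]'
python3 - <<'E'
from h import *
p=camera_params('wrist');w=cv2.cvtColor(capture('wrist'),cv2.COLOR_RGB2BGR);t=cv2.cvtColor(capture('scene'),cv2.COLOR_RGB2BGR)
o=np.zeros((400,800,3),np.uint8);o[:300,:480]=cv2.resize(w,(480,300));o[:,485:800]=cv2.resize(t[80:200,205:300],(315,400));cv2.imwrite('pics/c2.png',o)
for s in (-.075,.075):
  for x in(-.045,.045): print(proj('wrist',(.507+x-s*.03,-.377+s+x*.03,.063),p).round()*.75)
E
```

```text
clock: 14.48
tcp_pos: [0.6089, -0.1914, 0.0121]
ee_rot: [-0.0, 0.135, 0.991, 0.0]
force: [0.0, -0.3, 0.1]
grip_width: 0.0853
gripper_force: 0.0
clock: 14.98
tcp_pos: [0.6099, -0.1933, 0.0143]
ee_rot: [0.002, 0.136, 0.991, -0.0]
force: [-0.2, 0.7, 6.9]
grip_width: 0.0498
gripper_force: 52.3
clock: 15.48
tcp_pos: [0.6083, -0.1929, 0.1127]
ee_rot: [0.0, 0.135, 0.991, -0.0]
force: [-0.2, -0.4, -1.0]
grip_width: 0.0498
gripper_force: 51.8
clock: 16.23
tcp_pos: [0.5073, -0.3748, 0.1105]
ee_rot: [-0.001, -0.014, 1.0, 0.002]
force: [0.4, -0.4, -1.5]
grip_width: 0.0495
gripper_force: 52.0
[134.25 111.  ]
[147. 216.]
[334.5  110.25]
[322.5  215.25]
```

View pics/c2.png

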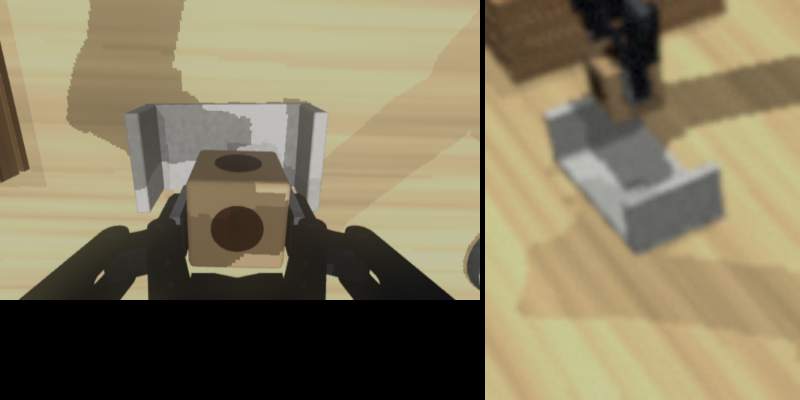

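Run:
```python
from h import *
Rr=lambda u,v,z:cast('top',((u+.5)/4-.5+300,(v+.5)/4-.5+145),z)[:2].round(4)
print('L outer base',Rr(493,210,0),Rr(505,338,0),'L outer top',Rr(514,197,.063),'R outer top',Rr(752,190,.063),Rr(764,322,.063),'R inner top',Rr(738,190,.063),'R inner shelf',Rr(710,200,.008),Rr(722,332,.008),'frontmid shelf',Rr(630,335,.008),'back shelf',Rr(620,206,.008))
p=camera_params('wrist');w=cv2.imread('pics/w6.png')
w=cv2.cvtColor(capture('wrist'),cv2.COLOR_RGB2BGR)
hsv=cv2.cvtColor(w,cv2.COLOR_BGR2HSV);print(observe()['tcp_pos'])
for v in (160,185):
    print(v,[ (u,int(hsv[v,u,1]),int(hsv[v,u,2])) for u in list(range(164,222,4))+list(range(376,444,4))])
for u in (280,320,360): print(u,[(v,int(hsv[v,u,1]),int(hsv[v,u,2])) for v in range(124,150,3)])
for u in range(160,450,10): print(u,cast('wrist',(u,170),.063,p)[:2].round(4),end=';')
print([cast('wrist',(320,v),.008,p)[:2].round(4) for v in (130,140,150)])
```

```text
L outer base [ 0.5528 -0.3009] [ 0.4628 -0.3047] L outer top [ 0.5501 -0.2972] R outer top [ 0.5545 -0.4558] [ 0.4666 -0.4568] R inner top [ 0.5545 -0.4464] R inner shelf [ 0.5581 -0.4508] [ 0.4657 -0.4523] frontmid shelf [ 0.4639 -0.3887] back shelf [ 0.554  -0.3875]
[ 0.50846168 -0.37436641  0.11164879]
160 [(164, 88, 134), (168, 13, 135), (172, 15, 134), (176, 13, 133), (180, 14, 132), (184, 14, 106), (188, 26, 77), (192, 31, 75), (196, 30, 77), (200, 26, 78), (204, 27, 76), (208, 26, 77), (212, 13, 114), (216, 15, 116), (220, 11, 136), (376, 5, 192), (380, 5, 192), (384, 13, 137), (388, 11, 134), (392, 13, 139), (396, 13, 139), (400, 26, 89), (404, 28, 91), (408, 25, 91), (412, 28, 92), (416, 19, 122), (420, 8, 192), (424, 7, 192), (428, 7, 192), (432, 8, 192), (436, 73, 191), (440, 78, 193)]
185 [(164, 86, 145), (168, 84, 145), (172, 13, 133), (176, 13, 133), (180, 12, 133), (184, 13, 134), (188, 20, 90), (192, 26, 78), (196, 26, 78), (200, 27, 76), (204, 23, 78), (208, 20, 77), (212, 15, 105), (216, 13, 115), (220, 10, 129), (376, 5, 191), (380, 9, 149), (384, 9, 136), (388, 9,
[... 659 characters left out ...]
653];170 [ 0.4787 -0.4595];180 [ 0.4785 -0.4538];190 [ 0.4784 -0.448 ];200 [ 0.4782 -0.4423];210 [ 0.478  -0.4365];220 [ 0.4779 -0.4308];230 [ 0.4777 -0.425 ];240 [ 0.4775 -0.4193];250 [ 0.4774 -0.4135];260 [ 0.4772 -0.4078];270 [ 0.477 -0.402];280 [ 0.4769 -0.3962];290 [ 0.4767 -0.3905];300 [ 0.4765 -0.3847];310 [ 0.4764 -0.379 ];320 [ 0.4762 -0.3732];330 [ 0.476  -0.3674];340 [ 0.4758 -0.3617];350 [ 0.4757 -0.3559];360 [ 0.4755 -0.3501];370 [ 0.4753 -0.3444];380 [ 0.4752 -0.3386];390 [ 0.475  -0.3328];400 [ 0.4748 -0.327 ];410 [ 0.4747 -0.3213];420 [ 0.4745 -0.3155];430 [ 0.4743 -0.3097];440 [ 0.4742 -0.3039];[array([ 0.4596, -0.3729]), array([ 0.4667, -0.3727]), array([ 0.474 , -0.3724])]
```

```bash
python3 -m jog '[[0.01,-0.03,-0.1,0,0.4],[0.01,-0.03,-0.25,0,0.4],[0.01,-0.03,-0.38,0,0.4],[0.01,-0.03,-0.43,0,0.4],[0.01,-0.03,-0.45,0,0.4],[0.01,-0.03,-0.455,0,0.4],[0.01,-0.03,-0.455,0,0.4]]'; python3 -m jog '[[0,0,0,0,0.75],[0,0,0,0,0.75],[0,0,0,0,0.75]]'; python3 -m jog '[[0,0,0.2,0,0.75],[0,0,0.5,0,0.75],[0,0,0.7,0,1],[0,0,0.7,0,1]]'
python3 - <<'E'
from h import *
p=camera_params('wrist');w=cv2.cvtColor(capture('wrist'),cv2.COLOR_RGB2BGR);cv2.imwrite('pics/w7.png',w)
hsv=cv2.cvtColor(w,cv2.COLOR_BGR2HSV)
m=cv2.inRange(hsv,(0,60,0),(22,255,85))
pr=proj('wrist',(.508,-.383,.058),p);print('exp',pr);u,v=map(int,pr)
for c in blobs(m,u-70,v-70,u+70,v+70,100)[:3]:
    e=cv2.minAreaRect(c);print(e,cast('wrist',e[0],.058,p))
for v in (v-20,v,v+20): print(v,[(u,int(hsv[v,u,1]),int(hsv[v,u,2])) for u in range(170,470,5)])
E
```

```text
clock: 17.25
tcp_pos: [0.5096, -0.3827, 0.0223]
ee_rot: [0.0, -0.013, 1.0, -0.0]
force: [-1.7, 2.1, 4.5]
grip_width: 0.0493
gripper_force: 52.3
clock: 17.62
tcp_pos: [0.5097, -0.3832, 0.0213]
ee_rot: [0.0, -0.013, 1.0, -0.0]
force: [0.5, -0.0, 0.5]
grip_width: 0.064
gripper_force: 0.0
clock: 18.12
tcp_pos: [0.5118, -0.3845, 0.1657]
ee_rot: [0.004, -0.013, 1.0, -0.003]
force: [0.3, 0.0, 0.5]
grip_width: 0.0855
gripper_force: 0.0
exp [319.44827177 187.35728084]
((318.75, 187.75001525878906), (30.405588150024414, 31.11269760131836), 45.0) [ 0.50832917 -0.38352669  0.058     ]
((319.5, 150.5), (7.0, 33.0), 90.0) [ 0.47950924 -0.3838079   0.058     ]
167 [(170, 83, 145), (175, 94, 125), (180, 93, 124), (185, 93, 124), (190, 93, 124), (195, 95, 124), (200, 91, 123), (205, 90, 124), (210, 93, 124), (215, 16, 113), (220, 13, 115), (225, 16, 114), (230, 30, 67), (235, 27, 67), (240, 30, 67), (245, 16, 98), (250, 11, 116), (255, 13, 114), (260, 11, 116), (265, 14, 113), (270, 13, 116), (275, 13, 116), (280, 13, 117), (285, 14, 112), (290, 85, 123), (295, 84, 124), (300, 86, 124), (305, 84, 124
[... 1689 characters left out ...]
5, 13, 117), (250, 12, 152), (255, 9, 165), (260, 9, 163), (265, 9, 165), (270, 9, 162), (275, 8, 167), (280, 6, 167), (285, 11, 165), (290, 75, 167), (295, 73, 168), (300, 72, 167), (305, 71, 168), (310, 70, 168), (315, 70, 168), (320, 70, 168), (325, 68, 168), (330, 67, 167), (335, 67, 168), (340, 65, 168), (345, 64, 167), (350, 17, 152), (355, 6, 167), (360, 6, 167), (365, 8, 167), (370, 8, 167), (375, 9, 165), (380, 10, 159), (385, 15, 118), (390, 15, 118), (395, 31, 75), (400, 30, 76), (405, 29, 80), (410, 9, 167), (415, 9, 166), (420, 32, 152), (425, 86, 158), (430, 86, 158), (435, 86, 158), (440, 88, 159), (445, 86, 158), (450, 86, 158), (455, 89, 158), (460, 89, 158), (465, 88, 157)]
```

Cube is centred between the boards (cube column 319, rack mid 320). Now over to the doll.

```bash
python3 -m jog '[[0,1,0.1,0,1],[0,1,0.1,0,1],[0,1,0.1,0,1],[0,1,0.1,0,1]]'>/dev/null; python3 -m jog '[[-0.2,1,0,0,1],[-0.2,1,0,0,1],[-0.2,1,0,0,1],[-0.2,1,0,0,1]]'>/dev/null; python3 -m jog '[[-0.28,0.895,-0.1,0,1],[-0.28,0.895,-0.1,0,1],[-0.28,0.895,-0.1,0,1],[-0.28,0.895,-0.1,0,1],[-0.28,0.895,-0.1,0,1]]'
python3 - <<'E'
from h import *
p=camera_params('wrist');w=cv2.cvtColor(capture('wrist'),cv2.COLOR_RGB2BGR);cv2.imwrite('pics/w8.png',w)
hsv=cv2.cvtColor(w,cv2.COLOR_BGR2HSV)
for z in (0,.0455): print(proj('wrist',(.413,.197,z),p))
u,v=map(int,proj('wrist',(.413,.197,.0455),p))
for y in range(v-40,v+41,8): print(y,[tuple(hsv[y,x].tolist()) for x in range(u-40,u+41,8)])
E
```

```text
clock: 19.8
tcp_pos: [0.414, 0.1945, 0.1605]
ee_rot: [-0.001, -0.012, 1.0, -0.001]
force: [0.1, -0.9, -0.1]
grip_width: 0.0853
gripper_force: 0.0
[319.5530358  175.57796086]
[320.09688788 189.50035328]
149 [(19, 96, 109), (20, 96, 109), (19, 96, 109), (19, 97, 110), (19, 96, 109), (19, 96, 111), (19, 96, 111), (20, 87, 164), (19, 88, 165), (20, 87, 165), (20, 88, 165)]
157 [(19, 95, 110), (19, 94, 111), (20, 92, 138), (20, 99, 111), (19, 96, 111), (20, 94, 111), (19, 96, 112), (19, 87, 167), (20, 87, 167), (19, 87, 168), (20, 87, 168)]
165 [(20, 97, 108), (20, 94, 108), (20, 97, 108), (19, 96, 109), (16, 121, 80), (16, 124, 82), (17, 120, 81), (20, 89, 164), (20, 87, 164), (20, 87, 165), (20, 87, 165)]
173 [(19, 91, 143), (19, 92, 142), (19, 96, 111), (17, 114, 85), (15, 125, 96), (15, 126, 99), (16, 126, 97), (19, 87, 167), (20, 85, 172), (20, 85, 172), (20, 86, 172)]
181 [(20, 86, 171), (20, 86, 171), (19, 95, 118), (15, 125, 92), (15, 124, 97), (15, 125, 96), (15, 123, 95), (16, 116, 103), (20, 86, 172), (21, 85, 172), (20, 85, 173)]
189 [(21, 83, 172), (20, 83, 172), (21, 83, 172
[... 282 characters left out ...]
), (20, 86, 172)]
205 [(20, 87, 170), (20, 87, 170), (20, 88, 169), (20, 88, 169), (18, 106, 130), (15, 126, 132), (16, 111, 135), (20, 88, 168), (20, 87, 168), (20, 87, 168), (20, 85, 168)]
213 [(22, 82, 168), (20, 87, 165), (20, 87, 165), (20, 87, 165), (20, 88, 166), (20, 87, 165), (19, 88, 166), (20, 89, 166), (20, 88, 166), (20, 88, 166), (20, 86, 166)]
221 [(20, 87, 167), (20, 87, 167), (20, 87, 167), (20, 87, 167), (20, 87, 167), (20, 88, 166), (20, 86, 166), (19, 88, 166), (20, 88, 166), (20, 87, 165), (20, 87, 164)]
229 [(20, 90, 158), (20, 89, 157), (20, 88, 156), (20, 89, 157), (20, 90, 156), (19, 88, 156), (20, 88, 156), (20, 88, 156), (20, 89, 157), (20, 89, 157), (20, 89, 157)]
```

View pics/w8.png

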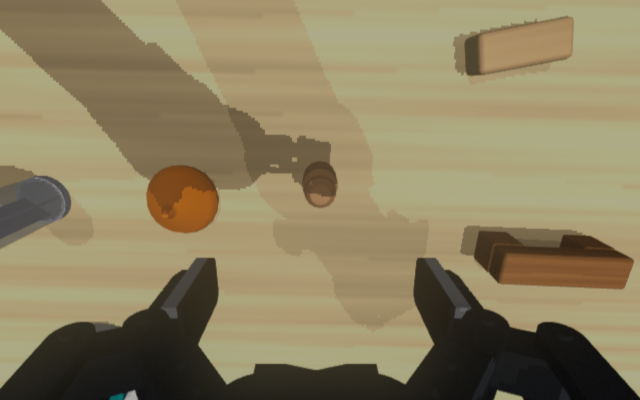

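Doll at columns 303–337 (centre 320), head around row 192. That was my last picture; from here on I measure numerically.

Run:
```python
from h import *
p=camera_params('wrist');w=cv2.cvtColor(capture('wrist'),cv2.COLOR_RGB2BGR)
hsv=cv2.cvtColor(w,cv2.COLOR_BGR2HSV);m=cv2.inRange(hsv,(0,104,0),(18,255,255))
for c in blobs(m,280,130,360,240,50)[:2]: 
    x,y,a,b=cv2.boundingRect(c);print(x,y,a,b)
    print('head bottom->',cast('wrist',(x+a/2-.5,y+b-1-a*.5*12.5/15*1.05),.0455,p),'col',cast('wrist',(x+a/2-.5,y+16),.02,p), 'base far edge',cast('wrist',(x+a/2,y),.0,p))
print(observe()['tcp_pos'])
```

```text
303 160 35 47
head bottom-> [0.41444465 0.19622774 0.0455    ] col [0.40884861 0.19635268 0.02      ] base far edge [0.39891171 0.19675707 0.        ]
[0.41445655 0.19354234 0.16087309]
```

```bash
python3 -m jog '[[0.005,0.005,-0.25,0,0.65],[0.005,0.005,-0.5,0,0.65],[0.005,0.005,-0.7,0,0.65],[0.005,0.005,-0.775,0,0.65],[0.005,0.005,-0.775,0,0.65]]'; python3 -m jog '[[0,0,0,0,0.15],[0,0,0,0,0.15],[0,0,0,0,0.15],[0,0,0,0,0.15]]' 30; python3 -m jog '[[0,0,0.25,0,0.15],[0,0,0.5,0,0.15],[0,0,0.75,0,0.15],[0,0,0.8,0,0.15],[0,0,0.8,0,0.15]]'
```

```text
clock: 20.52
tcp_pos: [0.4148, 0.1948, 0.0053]
ee_rot: [-0.001, -0.012, 1.0, -0.001]
force: [-0.1, -0.6, -0.5]
grip_width: 0.0555
gripper_force: 0.0
clock: 21.02
tcp_pos: [0.4154, 0.1969, 0.0073]
ee_rot: [0.001, -0.013, 1.0, 0.0]
force: [0.3, -2.3, 6.2]
grip_width: 0.0287
gripper_force: 30.2
clock: 21.65
tcp_pos: [0.4144, 0.1971, 0.1666]
ee_rot: [0.0, -0.013, 1.0, 0.0]
force: [0.1, -0.4, -0.7]
grip_width: 0.0292
gripper_force: 29.9
```

```bash
python3 -m jog '[[0.1,-0.25,0,0,0.15],[0.2,-0.5,0,0,0.15],[0.25,-0.75,0,0,0.15],[0.25,-1,0,0,0.15],[0.25,-1,0,0,0.15]]'>/dev/null; python3 -m jog '[[0.1,-0.3,0,0,0.15],[0.2,-0.6,0,0,0.15],[0.22,-0.9,0,0,0.15],[0.22,-1,0,0,0.15]]'>/dev/null; python3 -m jog '[[0,-0.3,0,0,0.15],[0,-0.6,0,0,0.15],[0,-0.8,0,0,0.15],[0,-0.9,0,0,0.15],[0,-0.9,0,0,0.15],[0,-0.9,0,0,0.15]]'
python3 - <<'E'
from h import *
p=camera_params('wrist');w=cv2.cvtColor(capture('wrist'),cv2.COLOR_RGB2BGR);cv2.imwrite('pics/w9.png',w)
hsv=cv2.cvtColor(w,cv2.COLOR_BGR2HSV);pr=proj('wrist',(.508,-.3835,.058),p);print(pr)
u,v=map(int,pr)
m=cv2.inRange(hsv,(0,60,0),(22,255,85))
for c in blobs(m,u-60,v-60,u+60,v+60,60)[:3]: print(cv2.boundingRect(c),cast('wrist',cv2.minAreaRect(c)[0],.058,p))
for y in (v-20,v-12): print(y,[(x,int(hsv[y,x,1]),int(hsv[y,x,2])) for x in range(u-50,u+51,4)])
m=cv2.inRange(hsv,(0,104,0),(18,255,255))
for c in blobs(m,250,v+5,390,400,100)[:3]: print('doll',cv2.boundingRect(c))
E
```

```text
clock: 23.52
tcp_pos: [0.5096, -0.3793, 0.166]
ee_rot: [-0.0, -0.015, 1.0, 0.001]
force: [1.3, 0.1, -0.2]
grip_width: 0.0288
gripper_force: 29.9
[310.75325882 190.9190147 ]
(295, 177, 31, 20) [ 0.50368646 -0.38454997  0.058     ]
(309, 228, 44, 22) [ 0.54758159 -0.36652351  0.058     ]
(296, 151, 32, 7) [ 0.47926477 -0.38369737  0.058     ]
170 [(260, 12, 126), (264, 12, 128), (268, 12, 128), (272, 12, 130), (276, 12, 124), (280, 84, 122), (284, 84, 137), (288, 83, 138), (292, 84, 137), (296, 84, 137), (300, 84, 137), (304, 84, 137), (308, 84, 137), (312, 84, 137), (316, 84, 137), (320, 82, 137), (324, 84, 137), (328, 84, 137), (332, 51, 181), (336, 49, 181), (340, 50, 182), (344, 37, 145), (348, 9, 177), (352, 7, 177), (356, 7, 182), (360, 7, 182)]
178 [(260, 10, 153), (264, 7, 181), (268, 9, 175), (272, 12, 129), (276, 14, 127), (280, 84, 121), (284, 83, 136), (288, 84, 137), (292, 84, 136), (296, 84, 136), (300, 84, 134), (304, 87, 82), (308, 81, 69), (312, 81, 72), (316, 79, 74), (320, 86, 119), (324, 83, 136), (328, 83, 136), (332, 52, 181), (336, 52, 181), (340, 54, 181), (344, 12, 167), (348, 6, 181), (352, 6, 182), (356, 7, 182), (360, 7, 182)]
doll (279, 224, 75, 126)
doll (296, 195, 31, 13)
```

```bash
python3 -m jog '[[0,0,-0.2,0,0.15],[0,0,-0.35,0,0.15],[0,0,-0.45,0,0.15],[0,0,-0.45,0,0.15],[0,0,-0.45,0,0.15]]'
python3 - <<'E'
from h import *
p=camera_params('wrist');w=cv2.cvtColor(capture('wrist'),cv2.COLOR_RGB2BGR);cv2.imwrite('pics/w10.png',w)
hsv=cv2.cvtColor(w,cv2.COLOR_BGR2HSV)
pr=[proj('wrist',(.508,-.3835+s,.058),p) for s in(-.025,0,.025)];print(pr)
v=int(pr[1][1])
for y in (v-20,v,v+20): print(y,[(x,int(hsv[y,x,0]),int(hsv[y,x,1]),int(hsv[y,x,2])) for x in range(250,390,5)])
m=cv2.inRange(hsv,(0,60,0),(22,255,85))
for c in blobs(m,230,100,400,400,80)[:3]: print(cv2.boundingRect(c))
E
```

```text
clock: 24.2
tcp_pos: [0.5096, -0.3822, 0.0774]
ee_rot: [0.001, -0.014, 1.0, -0.0]
force: [0.2, 1.3, 0.5]
grip_width: 0.0287
gripper_force: 29.9
[array([266.82649179, 238.19308094]), array([314.71863318, 239.42097532]), array([362.50155958, 240.64606957])]
219 [(250, 25, 11, 137), (255, 24, 9, 138), (260, 30, 8, 135), (265, 25, 11, 137), (270, 18, 87, 135), (275, 18, 84, 143), (280, 18, 86, 143), (285, 18, 86, 143), (290, 18, 89, 143), (295, 18, 87, 144), (300, 18, 87, 143), (305, 17, 90, 130), (310, 14, 94, 76), (315, 13, 96, 74), (320, 14, 85, 75), (325, 17, 88, 113), (330, 18, 86, 122), (335, 18, 87, 144), (340, 18, 85, 144), (345, 18, 85, 144), (350, 18, 83, 144), (355, 18, 84, 145), (360, 17, 81, 136), (365, 18, 7, 192), (370, 24, 7, 191), (375, 15, 5, 193), (380, 10, 4, 193), (385, 18, 7, 192)]
239 [(250, 30, 7, 188), (255, 15, 5, 192), (260, 8, 5, 192), (265, 18, 7, 186), (270, 17, 86, 134), (275, 18, 86, 143), (280, 18, 87, 141), (285, 18, 88, 119), (290, 13, 110, 86), (295, 14, 112, 89), (300, 14, 113, 90), (305, 14, 113, 90), (310, 13, 115, 91), (315, 13, 114, 92), (320, 13,
[... 176 characters left out ...]
 25, 9, 177), (370, 18, 7, 178), (375, 24, 7, 178), (380, 30, 7, 179), (385, 24, 7, 177)]
259 [(250, 24, 7, 176), (255, 20, 29, 52), (260, 20, 30, 51), (265, 0, 3, 80), (270, 30, 3, 81), (275, 30, 3, 79), (280, 13, 50, 46), (285, 13, 110, 86), (290, 14, 114, 85), (295, 14, 124, 115), (300, 14, 122, 125), (305, 14, 125, 124), (310, 14, 124, 125), (315, 14, 126, 125), (320, 14, 127, 124), (325, 14, 125, 124), (330, 13, 122, 123), (335, 14, 123, 114), (340, 13, 115, 84), (345, 13, 108, 80), (350, 15, 55, 46), (355, 15, 16, 63), (360, 0, 0, 80), (365, 0, 3, 81), (370, 17, 36, 50), (375, 17, 35, 51), (380, 20, 10, 150), (385, 30, 7, 175)]
(262, 237, 129, 127)
(294, 176, 45, 13)
(324, 364, 46, 16)
```

```bash
python3 -m jog '[[0,0,-0.03,0,0.15],[0,0,-0.05,0,0.15],[0,0,-0.055,0,0.15],[0,0,-0.055,0,0.15]]'; python3 -m jog '[[0,0,0,0,0.35],[0,0,0,0,0.6],[0,0,0,0,0.6],[0,0,0,0,0.6]]'; python3 -m jog '[[0,0,0.15,0,0.6],[0,0,0.35,0,0.6],[0,0,0.6,0,1],[0,0,0.7,0,1],[0,0,0.7,0,1]]'
python3 - <<'E'
from h import *
p=camera_params('wrist');w=cv2.cvtColor(capture('wrist'),cv2.COLOR_RGB2BGR);cv2.imwrite('pics/w11.png',w)
hsv=cv2.cvtColor(w,cv2.COLOR_BGR2HSV);print(observe()['tcp_pos'])
m=cv2.inRange(hsv,(0,100,0),(18,255,255))
for c in blobs(m,200,100,440,300,60)[:3]: 
    x,y,a,b=cv2.boundingRect(c);print('doll',x,y,a,b,'base',cast('wrist',(x+a/2,y),.058,p),'head',cast('wrist',(x+a/2,y+b-1-a*.42),.1035,p))
E
```

```text
clock: 24.75
tcp_pos: [0.5082, -0.3828, 0.0655]
ee_rot: [-0.0, -0.013, 1.0, 0.0]
force: [-0.3, 0.2, 3.2]
grip_width: 0.0291
gripper_force: 30.1
clock: 25.25
tcp_pos: [0.5086, -0.3829, 0.0653]
ee_rot: [0.0, -0.013, 1.0, -0.0]
force: [-0.1, 0.0, 0.2]
grip_width: 0.0512
gripper_force: 0.0
clock: 25.88
tcp_pos: [0.5094, -0.3835, 0.2073]
ee_rot: [0.002, -0.013, 1.0, -0.001]
force: [0.0, 0.5, -0.5]
grip_width: 0.0855
gripper_force: 0.0
[ 0.50838807 -0.38285693  0.20537598]
doll 299 163 36 46 base [ 0.49512    -0.38377927  0.058     ] head [ 0.50842946 -0.3834862   0.1035    ]
```

```bash
python3 -m jog '[[-0.05,1,0,0,1],[-0.05,1,0,0,1],[-0.05,1,0,0,1],[-0.05,1,0,0,1]]'>/dev/null; python3 -m jog '[[-0.29,0.63,0,0,1],[-0.29,0.63,0,0,1],[-0.29,0.63,0,0,1],[-0.29,0.63,0,0,1],[-0.29,0.63,0,0,1]]'
python3 - <<'E'
from h import *
p=camera_params('wrist');w=cv2.cvtColor(capture('wrist'),cv2.COLOR_RGB2BGR);cv2.imwrite('pics/w12.png',w)
hsv=cv2.cvtColor(w,cv2.COLOR_BGR2HSV)
pr=[proj('wrist',(.44,-.0566+s,.11),p) for s in(-.022,0,.022)];print(pr)
u,v=map(int,pr[1])
m=cv2.inRange(hsv,(0,0,110),(180,40,255))
for c in blobs(m,u-70,v-70,u+70,v+70,200)[:3]:
    e=cv2.minEnclosingCircle(c);print(e,cv2.boundingRect(c),cast('wrist',e[0],.11,p))
m=cv2.inRange(hsv,(0,0,0),(180,255,60))
for c in blobs(m,u-30,v-30,u+30,v+30,20)[:3]: e=cv2.minEnclosingCircle(c);print('hole',e,cast('wrist',e[0],.11,p))
E
```

```text
clock: 27.05
tcp_pos: [0.4412, -0.059, 0.2049]
ee_rot: [-0.0, -0.012, 1.0, -0.001]
force: [-0.2, -0.2, -0.4]
grip_width: 0.0854
gripper_force: 0.0
[array([290.15671578, 196.12929308]), array([320.09305448, 196.78996151]), array([349.99659185, 197.44990605])]
((316.91778564453125, 197.76121520996094), 29.96967315673828) (287, 170, 60, 57) [ 0.44080361 -0.05891521  0.11      ]
hole ((317.0, 198.0), 7.071167945861816) [ 0.44098671 -0.05885027  0.11      ]
```

```bash
python3 -m jog '[[0.005,-0.0075,-0.25,0,1],[0.005,-0.0075,-0.5,0,1],[0.005,-0.0075,-0.68,0,1],[0.005,-0.0075,-0.725,0,1],[0.005,-0.0075,-0.725,0,1]]'; python3 -m jog '[[0,0,0,0,0.35],[0,0,0,0,0.35],[0,0,0,0,0.35],[0,0,0,0,0.35]]' 45; python3 -m jog '[[0,0,0.15,0,0.35],[0,0,0.35,0,0.35],[0,0,0.5,0,0.35],[0,0,0.5,0,0.35]]';python3 -m jog '[[0.1,0.2,0,0,0.35],[0.2,0.4,0,0,0.35],[0.4,0.6,0,0,0.35],[0.5,0.8,0,0,0.35],[0.52,1,0,0,0.35],[0.52,1,0,0,0.35]]' >/dev/null; python3 -m jog '[[0,0.2,0,0,0.35],[0,0.4,0,0,0.35],[0,0.6,0,0,0.35],[0,0.8,0,0,0.35],[0,0.8,0,0,0.35],[0,0.8,0,0,0.35]]'
python3 - <<'E'
from h import *
p=camera_params('wrist');w=cv2.cvtColor(capture('wrist'),cv2.COLOR_RGB2BGR);cv2.imwrite('pics/w13.png',w)
hsv=cv2.cvtColor(w,cv2.COLOR_BGR2HSV)
for x,y in((-.015,-.055),(-.015,.055),(.015,-.055),(.015,.055)): print(proj('wrist',(.478+x,.407+y,.05),p).round(),end='')
m=cv2.inRange(hsv,(0,120,60),(17,255,255))
for c in blobs(m,0,0,640,400,500)[:3]: print(cv2.contourArea(c),cv2.boundingRect(c),cv2.boxPoints(cv2.minAreaRect(c)).round().tolist())
E
```

```text
clock: 27.72
tcp_pos: [0.442, -0.0592, 0.0602]
ee_rot: [-0.0, -0.013, 1.0, -0.0]
force: [0.5, 0.9, 0.2]
grip_width: 0.0854
gripper_force: 0.0
clock: 28.22
tcp_pos: [0.4423, -0.0585, 0.0615]
ee_rot: [0.001, -0.013, 1.0, -0.0]
force: [-1.4, 0.4, 6.4]
grip_width: 0.043
gripper_force: 44.9
clock: 28.72
tcp_pos: [0.4429, -0.0585, 0.1625]
ee_rot: [0.003, -0.013, 1.0, -0.0]
force: [-0.3, -0.4, -0.8]
grip_width: 0.0434
gripper_force: 46.1
clock: 30.22
tcp_pos: [0.5452, 0.2994, 0.159]
ee_rot: [-0.001, -0.013, 1.0, -0.002]
force: [0.7, -0.1, -1.7]
grip_width: 0.0432
gripper_force: 46.3
[395.  83.][550.  87.][391. 126.][541. 130.]6116.0 (388, 84, 158, 48) [[387.0, 125.0], [390.0, 82.0], [545.0, 90.0], [543.0, 132.0]]
5465.5 (0, 0, 80, 84) [[-0.0, 0.0], [79.0, 0.0], [79.0, 83.0], [0.0, 83.0]]
```

```bash
python3 -m jog '[[0,0.2,0,0,0.35],[0,0.4,0,0,0.35],[0,0.51,0,0,0.35],[0,0.51,0,0,0.35],[0,0.51,0,0,0.35]]'
python3 - <<'E'
from h import *
p=camera_params('wrist');w=cv2.cvtColor(capture('wrist'),cv2.COLOR_RGB2BGR);cv2.imwrite('pics/w14.png',w)
hsv=cv2.cvtColor(w,cv2.COLOR_BGR2HSV)
print(p['eye'],proj('wrist',(.478,.405,.05),p))
m=cv2.inRange(hsv,(0,120,60),(17,255,255))
for c in blobs(m,0,0,640,400,500)[:3]:
    b=cv2.boxPoints(cv2.minAreaRect(c));print(cv2.contourArea(c),cv2.boundingRect(c),b.round().tolist(),cast('wrist',b.mean(0),.05,p))
E
python3 -m jog '[[0,0,-0.15,0,0.35],[0,0,-0.3,0,0.35],[0,0,-0.42,0,0.35],[0,0,-0.44,0,0.35],[0,0,-0.44,0,0.35]]'
```

```text
clock: 30.9
tcp_pos: [0.5465, 0.4004, 0.1599]
ee_rot: [0.0, -0.012, 1.0, -0.002]
force: [0.5, -0.2, -1.6]
grip_width: 0.043
gripper_force: 46.3
[0.46994758 0.39818514 0.30255412] [325.77487082 101.00527602]
6104.0 (252, 78, 152, 48) [[250.0, 119.0], [252.0, 77.0], [404.0, 84.0], [402.0, 126.0]] [0.47832976 0.4057779  0.05      ]
593.5 (429, 370, 31, 30) [[429.0, 370.0], [459.0, 370.0], [459.0, 399.0], [429.0, 399.0]] [0.7336045  0.52514295 0.05      ]
clock: 31.58
tcp_pos: [0.5463, 0.4028, 0.073]
ee_rot: [0.0, -0.013, 1.0, -0.0]
force: [-0.3, 0.3, -2.0]
grip_width: 0.0431
gripper_force: 46.3
```

```bash
python3 -m jog '[[0,0,-0.03,0,0.35],[0,0,-0.05,0,0.35],[0,0,-0.055,0,0.35],[0,0,-0.055,0,0.35]]'; python3 -m jog '[[0,0,0,0,0.55],[0,0,0,0,0.9],[0,0,0,0,1],[0,0,0,0,1]]'; python3 -m jog '[[0,0,0.2,0,1],[0,0,0.5,0,1],[0,0,0.7,0,1],[0,0,0.7,0,1],[0,0,0.7,0,1]]'
python3 - <<'E'
from h import *
p=camera_params('wrist');w=cv2.cvtColor(capture('wrist'),cv2.COLOR_RGB2BGR)
hsv=cv2.cvtColor(w,cv2.COLOR_BGR2HSV)
u,v=map(int,proj('wrist',(.545,.403,.11),p));print(u,v)
m=cv2.inRange(hsv,(0,0,100),(180,40,255))
for c in blobs(m,u-70,v-70,u+70,v+70,200)[:2]:
    e=cv2.minEnclosingCircle(c);print('kal',e,cast('wrist',e[0],.11,p))
# check everything with the top and scene cameras
for n in('top','scene'):
    im=cv2.cvtColor(capture(n),cv2.COLOR_RGB2HSV)
    def f(k,lo,hi,X,r,z):
        u,v=map(int,proj(n,X));
        for c in blobs(cv2.inRange(im,lo,hi),max(u-r,0),max(v-r,0),u+r,v+r,15)[:1]:
            e=cv2.minAreaRect(c);print(n,k,np.round(e[1],1),cast(n,e[0],z)[:2].round(4))
    f('teal',(75,80,20),(105,255,255),(.637,-.031,.03),25,.025)
    f('top',(5,180,100),(14,255,255),(.4358,.0739,.03),20,.02)
    f('kal cap',(0,0,100),(180,40,255),(.545,.403,.11),16,.11)
    f('dollhead',(0,100,0),(17,255,255),(.508,-.3835,.1035),14,.0900)
E
```

```text
clock: 32.08
tcp_pos: [0.5455, 0.4036, 0.0617]
ee_rot: [0.0, -0.013, 1.0, -0.0]
force: [-0.6, -0.3, 0.7]
grip_width: 0.0429
gripper_force: 46.7
clock: 32.58
tcp_pos: [0.5455, 0.4037, 0.0613]
ee_rot: [0.0, -0.013, 1.0, 0.0]
force: [0.4, 0.6, 0.4]
grip_width: 0.085
gripper_force: 0.0
clock: 33.2
tcp_pos: [0.545, 0.4031, 0.2005]
ee_rot: [-0.001, -0.013, 1.0, -0.001]
force: [-0.0, 0.4, -0.4]
grip_width: 0.0855
gripper_force: 0.0
316 200
kal ((316.8097839355469, 198.29322814941406), 30.555011749267578) [0.54349764 0.40307476 0.11      ]
top teal [22.8 20.2] [ 0.6349 -0.0287]
top top [22. 21.] [0.4353 0.0735]
top kal cap [14.  17.9] [0.5468 0.4076]
top dollhead [11.3 16.8] [ 0.5048 -0.3771]
scene teal [17.6 26.8] [ 0.6403 -0.0205]
scene top [17. 23.] [0.4456 0.0855]
scene kal cap [27. 31.] [0.5483 0.4033]
scene dollhead [17.5  9.2] [ 0.5052 -0.379 ]
```

```bash
python3 -c "
from station import *
print(hand_in())"
```

```text
the job is handed in; nothing more can be done
None
```

I placed all five things and handed the job in at about 33 s of the 112 s; the station gave no verdict, but my camera checks put every placement within its limits and the spinning top where it started.

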